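Pull the loose-capped housing for rework

TASK

Three amber filter housings stand on the coffee-machine repair bench; on two the cap is screwed home with its grip bar in line with the two side nozzles, on the third the bar stands askew because the cap is loose. Give that loose cap a gentle twist further open (anticlockwise seen from above) until its bar stands square across the nozzles, the housing staying upright on its spot meanwhile, and then set that housing down gently and upright on the floor of the plain shallow tray without dividers, bar still square across. Leave the other two housings standing where they are.

Things in the scene. Friction and masses are not known exactly. Their poses are not given: they have to be found in the camera images.
- loose_grip (a point): Centre of the grip bar on the loose cap, on the housing's axis, 113 mm above the housing's underside. The bar is black plastic, 52 mm long (along this x), 12 mm thick (along y), 34 mm tall: it rises from the cream-coloured disc of the cap (58 mm across, top 91 mm above the underside) to 125 mm. Turns with the cap; z up.
- loose_mid (a point): The housing with the loose cap: clear amber cylinder, 60 mm across its foot, 0.34 kg with cap, two grey nozzles sticking out 45 mm from the axis on opposite sides, 56 mm up. This point is on its axis half-way up, 60 mm above its underside; x runs along the nozzles, z up. Stands loose on the bench and may be carried by its cap, which turns but does not come off.
- loose_cap (a joint): Angle of the loose cap on its housing in rad: 0 with the bar in line with the nozzles (screwed home), growing anticlockwise seen from above; 1.57 is square across, the stop is at 2.3. Starts between 0.4 and 0.9. Turns with light friction (0.015 N m), much less than the housing's grip on the bench, and stays where it is left.
- rework_tray: Plain grey open tray without dividers, fixed, 180 mm (x) by 160 mm (y) by 30 mm tall, walls and floor 4 mm thick. Origin at the centre of its underside, z up. The similar tray with dividers holds spare parts and is not the one.
- tight1_mid (a point): A housing exactly like the loose one in size and material, but with its cap screwed home, the cap's bar in line with the two nozzles; the cap does not turn. Stays where it is. This point is on its axis half-way up, 60 mm above its underside; x runs along the nozzles, z up.
- tight2_mid (a point): A housing exactly like the loose one in size and material, but with its cap screwed home, the cap's bar in line with the two nozzles; the cap does not turn. Stays where it is. This point is on its axis half-way up, 60 mm above its underside; x runs along the nozzles, z up.

How it is judged:
By the outcome, as a careful person would: the job done as asked, in the order asked, and still so for the second after the job is handed in, with the robot touching nothing.
It also fails if it takes over 48 s, if anything falls off the work surface, if the arm or the gripper's body presses on something with over 40 N, if the wrist force passes 120 N, or if a joint passes its speed limit or range.

ROBOT

A 6-joint arm with a two-finger parallel gripper is mounted at the origin on the work surface. World frame = base frame: x ahead of the robot, y to its left, z up, the work surface at z = 0. Lengths are in m, angles in rad, forces in N, time in s.
With the tool pointing down it reaches from about 0.275 to 0.825 m from the base axis. Payload 5.2 kg.
Tool frame: the origin (TCP) lies between the finger pads; the fingertips stand manip.tcp_to_tips ahead of it and the grasp point (between the pads) lies 6 mm ahead of it (manip.tcp_to_tips is the distance from the TCP to the fingertips, in m); y points along the fingers, z is the direction in which the jaws open and shut, and the axes are right-handed (so a half turn about y gives the same grasp; the last joint's range is limited). The gripper opens to 93 mm and grips with 3 to 60 N. Pads are 15 mm wide; open, the fingers measure 128 mm over their backs; the gripper's body (75 mm by 188 mm) begins 65 mm behind the grasp point.
Start: joints at [1.144, 0.259, 1.535, -0, 1.348, -0.203], TCP at [0.122, 0.536, 0.244] pointing down, gripper open.
Joint ranges: [-3.14, 3.14], [-0.91, 2.08], [0.19, 2.58], [-1.22, 4.36], [0.22, 2.71], [-3.12, 3.12]. Speed limits (rad/s): [2.57, 2.57, 3.14, 3.14, 3.14, 3.14].

INTERFACE

Orientations are given as [roll, pitch, yaw] about the fixed x, y, z axes, in that order (R = Rz(yaw) Ry(pitch) Rx(roll)).
In Python, from bench import readout, cams, order, manip gives the robot as it stands.
- The arm moves only by the tool jog_arm, never from a script. Its argument "motion" is a list of rows, each a list of 3 entries, a list of its own where there are three numbers: the shift along the tool's x, y, z in m, then the turn, a rotation vector about the tool's x, y, z in rad, then the opening, from 0 (shut) to 1 (fully open). A call has 1 to 12 rows; each row shifts and turns the commanded pose from where the row before left it, along the tool's axes as they then stand; what a row does not reach is not made up. A row lasts 1/12 s, in which the tool goes at most 41.7 mm and 7.16 degrees, less where a joint would pass 70% of its speed; a pose out of reach is approached as far as the arm can. A call with a gripper value outside its range is refused whole. The fingers move at their own pace and stop on an object; "squeeze" is the grip in N (left out, the last holds). Time passes only in rows, so rows that do not move let the fingers close. It gives the time, the measured TCP pose, the force and the opening at its end, in the units of the state.
- readout.state(): the state, without advancing time (a new reading comes with each control period).
- cams.capture(name): name is "scene" or "top" or "wrist"; returns the picture (480x640x3 uint8, red, green, blue); there is no depth.
- cams.camera_params(name): a dict with "vfov" (degrees; the focal length in pixels is half the picture's height over the tangent of half this angle, whatever the lens; pixels are square), "cx", "cy" (the principal point, pixels), "dist" ([k1, k2, p1, p2, k3] as OpenCV has them; the pictures are not rectified), "eye" and "rotation" of the camera in the world. Camera axes: x right, y down, z forward; pixel columns grow to the right and rows downward; lengths in m; the calibration is good to about 2 mm. A picture is of the moment at which its call begins: read the wrist's pose just before it. camera_params takes no time and is no camera call; for the wrist camera it gives the pose at the moment of the call.
- order.close_job(): hands the job in, once; it reports no verdict.
The state is a dict: "t": time; "joints": joint angles; "joint_velocities": joint speeds; "joint_torque": joint torques, N m; "tool_pos": TCP position; "orientation": TCP orientation; "force": force on the tool from outside, world axes, zero at the start; "torque": the same for the moment, N m; "width": finger opening in m.
Only numpy, scipy, OpenCV 4.12 (cv2) and the standard library are available. Lean on these libraries where they do the work, as an engineer would, in place of code of your own. Each camera call takes 0.05 s, during which the arm holds its last target.

## Working session

There is one attempt and no reset: what is moved stays moved. The work goes in short steps, Python scripts to look and compute and a tool call to move; the robot and the scene stay as the last step left them, time stands still between calls to the robot, and variables do not carry over. Pictures are saved under pics/ and viewed, and the job is handed in when it is done.

Besides the shell and the picture viewer there is one more tool, called after "Emit:" as a command line: name --argument value ..., lists and objects as JSON in quotes. jog_arm: Moves the arm, as the interface text tells. Its arguments: {"type":"object","properties":{"motion":{"type":"array","items":{"type":"array"}},"squeeze":{"type":"number"}},"required":["motion"]}

```bash
mkdir -p pics; ls; cat > h.py <<'E'
import numpy as np,cv2
from bench import readout,cams,order,manip
def K(p):
    f=240/np.tan(np.radians(p['vfov'])/2)
    return np.array([[f,0,p['cx']],[0,f,p['cy']],[0,0,1]])
def ray(p,uv):
    q=cv2.undistortPoints(np.array(uv,float).reshape(-1,1,2),K(p),np.array(p['dist'],float)).reshape(-1,2)
    d=np.c_[q,np.ones(len(q))]@np.array(p['rotation']).T
    return np.array(p['eye']),d
def plane(p,uv,z):
    e,d=ray(p,uv); return e+d*((z-e[2])/d[:,2])[:,None]
def proj(p,X):
    R=np.array(p['rotation']);X=(np.atleast_2d(X)-np.array(p['eye']))@R
    return cv2.projectPoints(X,np.zeros(3),np.zeros(3),K(p),np.array(p['dist'],float))[0].reshape(-1,2)
def snap(n,f):
    im=cams.capture(n);cv2.imwrite('pics/'+f,im[:,:,::-1]);return im
E
python3 - <<'E'
from h import *
s=readout.state();print(s,manip.tcp_to_tips)
for n in('scene','top','wrist'):
    print(n,cams.camera_params(n)); snap(n,n+'0.png')
E
```

```text
pics
{'t': 0.0, 'joints': array([ 1.14419765e+00,  2.59298418e-01,  1.53607465e+00,  1.91800070e-05,
        1.34800216e+00, -2.02801493e-01]), 'joint_velocities': array([ 0.00064622,  0.00051991, -0.00139075, -0.00043789, -0.00097246,
       -0.00034457]), 'joint_torque': array([-1.07722241e-05, -4.37304103e+01, -2.84007257e+01,  7.18623167e-02,
        4.09828650e-02, -1.30528701e-04]), 'tool_pos': array([0.1218234 , 0.53582471, 0.24284505]), 'orientation': array([-1.57253860e+00,  3.77350705e-04, -2.23801763e-01]), 'force': array([-0.70127496, -0.43963737,  0.1865885 ]), 'torque': array([-0.01577842, -0.03977721,  0.06251266]), 'width': 0.09287406566465028} 0.025
scene {'vfov': 54.31053740675136, 'cx': 316.5486274450277, 'cy': 239.1304128692339, 'dist': array([0.03806827, 0.        , 0.        , 0.        , 0.        ]), 'eye': array([ 1.20645527, -0.11197627,  0.52029639]), 'rotation': array([-2.15651929, -0.01670595,  1.38511941])}
top {'vfov': 52.61004143870094, 'cx': 321.063823769938, 'cy': 245.32960540316066, 'dist': array([-0.12719586,  0.        ,  0.        ,  0.        ,  0.        ]), 'eye': array([0.46016967, 0.00536017, 0.94129977]), 'rotation': array([-3.04308128, -0.02038952, -1.54279291])}
wrist {'vfov': 60.736002883364655, 'cx': 309.6621212205834, 'cy': 239.87681307932948, 'dist': array([0.02225675, 0.        , 0.        , 0.        , 0.        ]), 'eye': array([0.05496653, 0.55163763, 0.38370715]), 'rotation': array([2.89226550e+00, 2.58133258e-03, 1.34642115e+00])}
```

```bash
cat >> h.py <<'E'
from scipy.spatial.transform import Rotation as Ro
_cp=cams.camera_params
def cp(n):
    p=dict(_cp(n));p['rotation']=Ro.from_euler('xyz',p['rotation']).as_matrix();return p
E
python3 - <<'E'
from h import *
for n in('scene','top'): print(cp(n)['rotation'])
E
```

```text
[[ 0.18458609  0.54587006 -0.81728443]
 [ 0.98267437 -0.08837244  0.16291531]
 [ 0.01670517 -0.83319637 -0.55272484]]
[[ 0.02799393 -0.99470536  0.09888165]
 [-0.99940015 -0.02986843 -0.01752747]
 [ 0.02038811 -0.09833167 -0.99494483]]
```

View pics/top0.png

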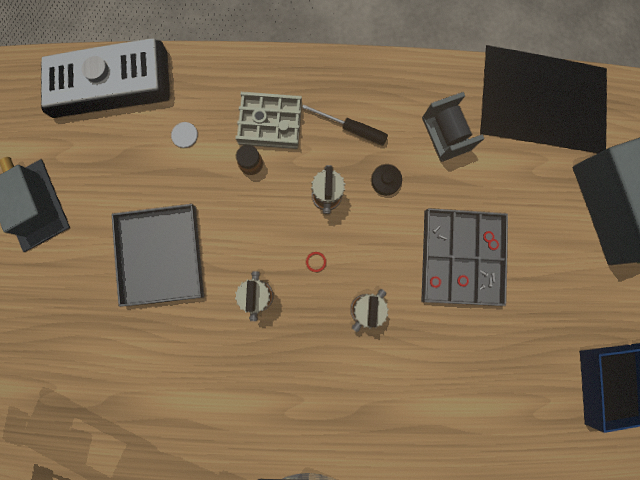

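View pics/scene0.png

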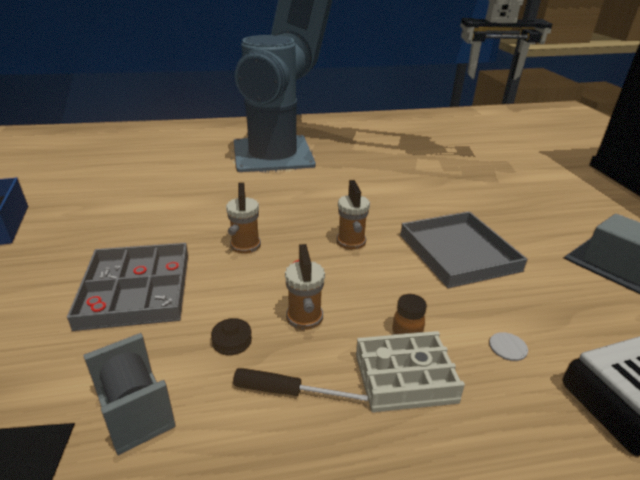

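View pics/wrist0.png

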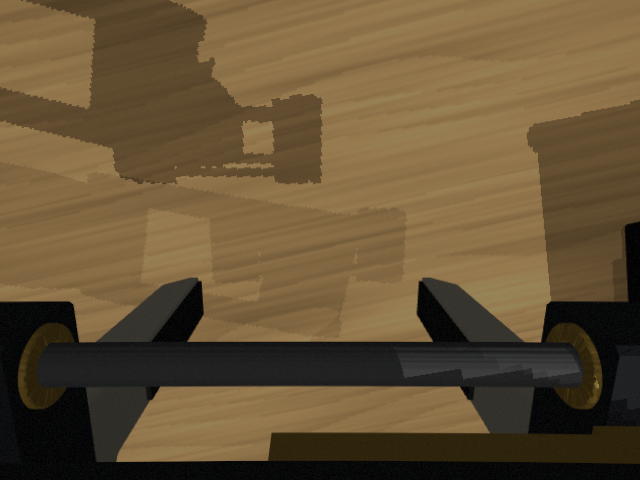

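The top view shows housings at about (328,186), (253,295) and (371,311). On the last, the nozzles (382,294)/(357,328) are out of line with the bar, so that is the loose one. The plain tray is at about (158,255).

```bash
python3 - <<'E'
from h import *
im=cv2.imread('pics/top0.png')
a=cv2.resize(im[260:360,320:420],(600,600),interpolation=cv2.INTER_CUBIC)
cv2.imwrite('pics/z1.png',a)
im2=cv2.imread('pics/scene0.png')
cv2.imwrite('pics/z2.png',cv2.resize(im2[170:270,200:300],(600,600),interpolation=cv2.INTER_CUBIC))
p=cp('top')
print(plane(p,[(372,295),(374,327)],.125),plane(p,[(382,294),(357,328)],.056),plane(p,[(371,311)],.1))
hsv=cv2.cvtColor(im,cv2.COLOR_BGR2HSV)
# tray outline
m=((hsv[:,:,1]<45)&(hsv[:,:,2]>50)&(hsv[:,:,2]<130)).astype(np.uint8)
m[:, :100]=0;m[:190]=0;m[320:]=0;m[:,215:]=0
m=cv2.morphologyEx(m,cv2.MORPH_CLOSE,np.ones((7,7)))
c=max(cv2.findContours(m,0,2)[0],key=cv2.contourArea)
r=cv2.minAreaRect(c);b=cv2.boxPoints(r);print(r);q=plane(p,b,.03);print(q,q.mean(0),np.linalg.norm(q-np.roll(q,1,0),axis=1))
E
```

```text
[[ 0.45999028 -0.09698034  0.125     ]
 [ 0.40659112 -0.10148646  0.125     ]] [[ 0.46225278 -0.12394161  0.056     ]
 [ 0.39955601 -0.0795902   0.056     ]] [[ 0.43234649 -0.09895357  0.1       ]]
((156.5123291015625, 254.63526916503906), (95.51520538330078, 85.28466796875), 84.80557250976562)
[[0.60526655 0.39966865 0.03      ]
 [0.62434882 0.2331359  0.03      ]
 [0.4443215  0.20716789 0.03      ]
 [0.42360248 0.37011394 0.03      ]] [0.52438484 0.30252159 0.03      ] [0.18405248 0.16762246 0.18189056 0.164258  ]
```

View pics/z1.png

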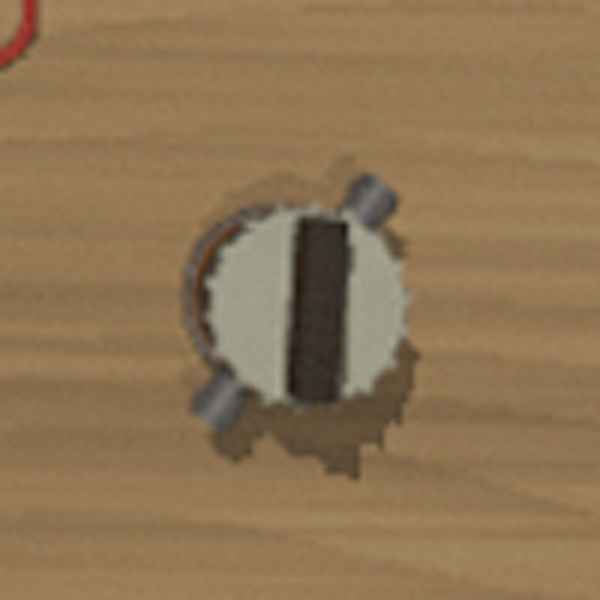

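View pics/z2.png

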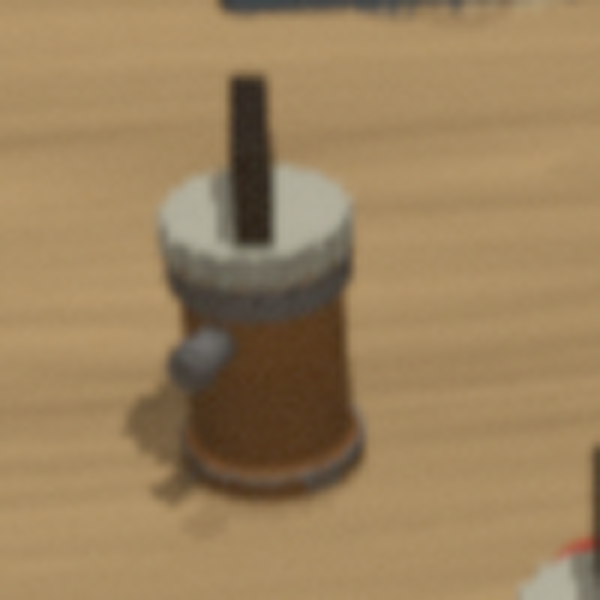

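Emit:
jog_arm --motion '[[[0.01,0,-0.012],[0,0,0],1],[[0.018,0,-0.022],[0,0,0],1],[[0.02,0,-0.025],[0,0,0],1],[[0.02,0,-0.025],[0,0,0],1],[[0.02,0,-0.025],[0,0,0],1],[[0.02,0,-0.025],[0,0,0],1],[[0.02,0,-0.025],[0,0,0],1],[[0.02,0,-0.025],[0,0,0],1],[[0.02,0,-0.025],[0,0,0],1],[[0.02,0,-0.025],[0,0,0],1],[[0.02,0,-0.025],[0,0,0],1],[[0.02,0,-0.025],[0,0,0],1]]'

```text
t: 1.15
tool_pos: [0.2814, 0.2074, 0.2436]
orientation: [-1.571, -0.0, -0.223]
force: [-0.1, 0.2, -0.2]
width: 0.0929
```

Emit:
jog_arm --motion '[[[0.02,0,-0.025],[0,0,0],1],[[0.02,0,-0.025],[0,0,0],1],[[0.02,0,-0.025],[0,0,0],1],[[0.02,0,-0.025],[0,0,0],1],[[0.02,0,-0.025],[0,0,0],1],[[0.02,0,-0.025],[0,-0.05,0],1],[[0.02,0,-0.025],[0,-0.05,0],1],[[0.02,0,-0.025],[0,-0.05,0],1],[[0.02,0,-0.025],[0,-0.05,0],1],[[0.015,0,-0.025],[0,-0.05,0],1],[[0,0,0],[0,-0.05,0],1],[[0,0,0],[0,0,0],1]]'

```text
t: 2.15
tool_pos: [0.43, -0.0726, 0.2431]
orientation: [-1.57, 0.001, 0.075]
force: [-0.2, -0.3, 0.1]
width: 0.0927
```

```bash
python3 - <<'E'
from h import *
s=readout.state();print(s['t'],s['tool_pos'],s['orientation'],s['joints'])
p=cp('wrist');print(p['eye'],p['rotation'])
snap('wrist','w1.png')
np.save('w1.npy',p,allow_pickle=True)
E
```

```text
2.15 [ 0.43001223 -0.07258433  0.24307666] [-1.57019804e+00  1.15588282e-03  7.53675729e-02] [-4.24085801e-01  5.11450980e-02  1.78673206e+00 -2.94373198e-05
  1.30501673e+00 -2.07024160e+00]
[ 0.36171018 -0.07724772  0.3839492 ] [[-7.47218076e-02  9.66632192e-01  2.45028278e-01]
 [ 9.97204106e-01  7.26253138e-02  1.75935901e-02]
 [-7.88725025e-04  2.45657830e-01 -9.69356286e-01]]
```

View pics/w1.png

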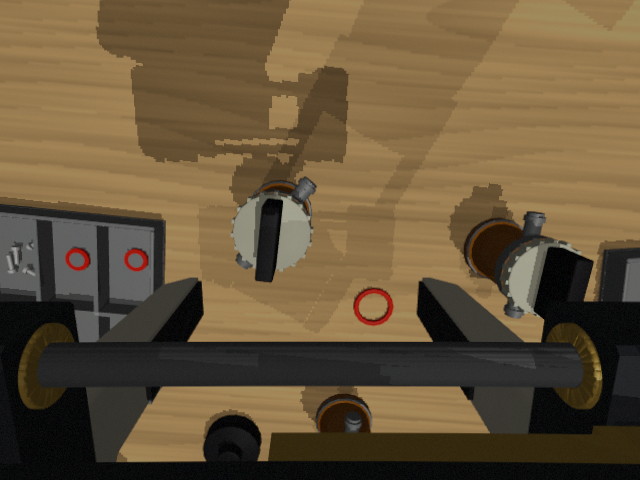

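```bash
python3 - <<'E'
from h import *
im=cv2.imread('pics/w1.png')
c=im[165:295,205:335]
c=cv2.convertScaleAbs(c,alpha=1.6,beta=20)
cv2.imwrite('pics/z3.png',cv2.resize(c,(598,598),interpolation=cv2.INTER_CUBIC))
E
```

```text
(no output)
```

View pics/z3.png

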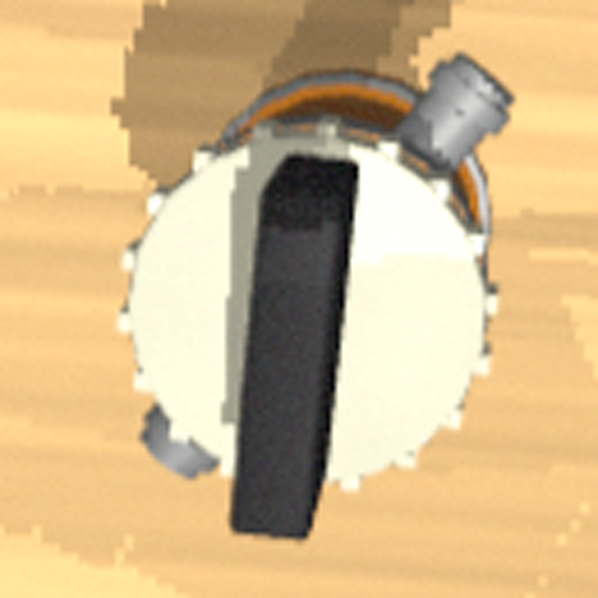

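```bash
python3 - <<'E'
from h import *
def z(l,s,o): return [((u+.5)/s-.5+o[0],(v+.5)/s-.5+o[1]) for u,v in l]
w=np.load('w1.npy',allow_pickle=True).item();t=cp('top')
def ang(q): d=q[0]-q[1]; return np.degrees(np.arctan2(d[1],d[0]))
for p,s,o,bar,cap,noz in((w,4.6,(205,165),[(268,533),(295,227)],[(310,308)],[(160,455),(485,80)]),
                     (t,6,(320,260),[(325,220),(318,398)],[(308,306)],[(376,190),(212,412)])):
    b=plane(p,z(bar,s,o),.125);c=plane(p,z(cap,s,o),.091);n=plane(p,z(noz,s,o),.056)
    if p is w: n=n[::-1]
    print('bar',b.mean(0),ang(b),np.linalg.norm(b[0]-b[1]),'cap',c,'noz',n,n.mean(0),ang(n),np.linalg.norm(n[0]-n[1]))
E
```

```text
bar [ 0.43473108 -0.1008384   0.125     ] -2.066765229241265 0.04544948994814892 cap [[ 0.43155554 -0.09996596  0.091     ]] noz [[ 0.39712662 -0.07454848  0.056     ]
 [ 0.46939523 -0.12847204  0.056     ]] [ 0.43326092 -0.10151026  0.056     ] 143.27136925120035 0.09016929877529821
bar [ 0.43315659 -0.09952093  0.125     ] -1.059013870003866 0.049632955380938426 cap [[ 0.43277048 -0.09990765  0.091     ]] noz [[ 0.46727297 -0.12430715  0.056     ]
 [ 0.39901625 -0.07581402  0.056     ]] [ 0.43314461 -0.10006059  0.056     ] -35.39196403336533 0.0837291108137911
```

Emit:
jog_arm --motion '[[[0.001,0,-0.0275],[0,0,0],1],[[0,0,0],[0,0.06,0],1],[[0,0,0],[0,0.12,0],1],[[0,0,0],[0,0.12,0],1],[[0,0,0],[0,0.12,0],1],[[0,0,0],[0,0.12,0],1],[[0,0,0],[0,0.12,0],1],[[0,0,0],[0,0.12,0],1],[[0,0,0],[0,0.12,0],1],[[0,0,0],[0,0.12,0],1],[[0,0,0],[0,0.12,0],1],[[0,0,0],[0,0.12,0],1]]'

```text
t: 3.2
tool_pos: [0.4322, -0.0973, 0.2437]
orientation: [-1.571, 0.0, -1.19]
force: [0.5, -0.3, 0.0]
width: 0.0929
```

Emit:
jog_arm --motion '[[[0,0,0],[0,0.12,0],1],[[0,0,0],[0,0.12,0],1],[[0,0,0],[0,0.12,0],1],[[0,0,0],[0,0.12,0],1],[[0,0,0],[0,0.12,0],1],[[0,0,0],[0,0.12,0],1],[[0,0,0],[0,0.12,0],1],[[0,0,0],[0,0.12,0],1],[[0,0,0],[0,0.12,0],1],[[0,0,0],[0,0.12,0],1],[[0,0,0],[0,0.12,0],1],[[0,0,0],[0,0.12,0],1]]'

```text
t: 4.2
tool_pos: [0.4322, -0.0973, 0.2437]
orientation: [-1.571, -0.0, -2.63]
force: [-0.2, 0.1, 0.2]
width: 0.0931
```

Emit:
jog_arm --motion '[[[0,0,0],[0,0.12,0],1],[[0,0,0],[0,0.12,0],1],[[0,0,0],[0,0.12,0],1],[[0,0,0],[0,0.1,0],1],[[0,0,0],[0,0,0],1],[[0,0,0],[0,0,0],1]]'

```text
t: 4.7
tool_pos: [0.4323, -0.0977, 0.2437]
orientation: [-1.571, -0.0, -3.081]
force: [-0.5, 0.9, 0.2]
width: 0.0929
```

```bash
python3 - <<'E'
from h import *
s=readout.state();print(s['t'],s['tool_pos'],s['orientation'],s['joints'])
p=cp('wrist');np.save('w2.npy',p,allow_pickle=True)
im=snap('wrist','w2.png')
print(proj(p,[.4328,-.1,.091]))
E
```

```text
4.7 [ 0.43234622 -0.09766871  0.24370792] [-1.57097202e+00 -1.02232818e-04 -3.08060483e+00] [-4.74909869e-01  6.34318346e-02  1.77189553e+00  1.02423546e-04
  1.30644290e+00  1.03487187e+00]
[[313.20898102 229.94606331]]
```

View pics/w2.png

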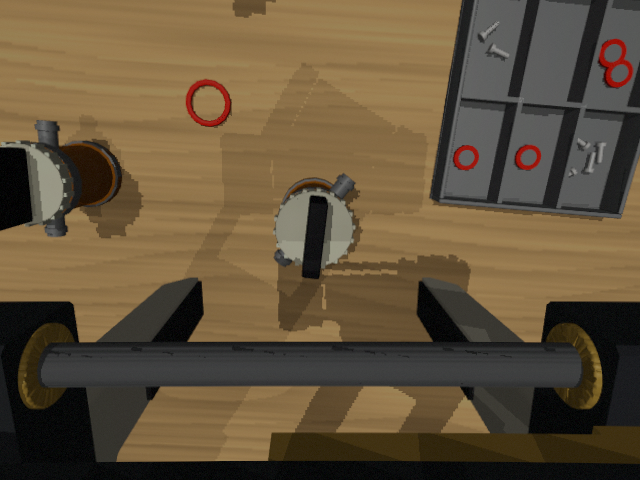

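The housing cap appears at (314,229), matching the prediction of (313,230). Next I refine the bar and nozzle angles.

```bash
python3 - <<'E'
from h import *
im=cv2.imread('pics/w2.png')
c=cv2.convertScaleAbs(im[165:285,255:375],alpha=1.6,beta=20)
cv2.imwrite('pics/z4.png',cv2.resize(c,(600,600),interpolation=cv2.INTER_CUBIC))
E
```

```text
(no output)
```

View pics/z4.png

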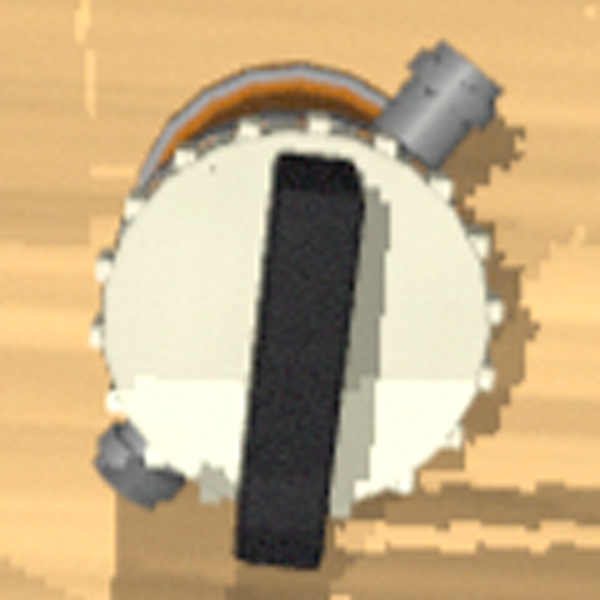

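```bash
python3 - <<'E'
from h import *
def z(l,s,o): return [((u+.5)/s-.5+o[0],(v+.5)/s-.5+o[1]) for u,v in l]
p=np.load('w2.npy',allow_pickle=True).item()
def ang(q): d=q[0]-q[1]; return np.degrees(np.arctan2(d[1],d[0]))
s=5;o=(255,165)
b=plane(p,z([(316,200),(279,563)],s,o),.125);print(b.mean(0),ang(b),np.linalg.norm(b[0]-b[1]))
n=plane(p,z([(465,68),(112,470)],s,o),.056);print(n,n.mean(0),ang(n),np.linalg.norm(n[0]-n[1]))
for a in (-36.5,-35.5):
  d=np.radians(a)
  print(a,(proj(p,[[.4328+k*np.cos(d),-.1+k*np.sin(d),.056] for k in(.045,-.045,.032)])-o)*s)
print(plane(p,z([(298,317)],s,o),.091))
E
```

```text
[ 0.43263587 -0.10021422  0.125     ] -2.0300056729611167 0.04922522533340389
[[ 0.46869766 -0.12552771  0.056     ]
 [ 0.3985509  -0.07212882  0.056     ]] [ 0.43362428 -0.09882827  0.056     ] -37.28003514123086 0.0881590101322399
-36.5 [[470.90426276  64.72511525]
 [116.1167807  479.36768202]
 [417.36103773 127.31734998]]
-35.5 [[467.17002936  61.56853525]
 [119.79136374 482.2163289 ]
 [414.71191435 125.10688308]]
[[ 0.43430426 -0.10063427  0.091     ]]
```

Emit:
jog_arm --motion '[[[-0.0007,0,0.0023],[0,0.045,0],1],[[0,0.01,0],[0,0.045,0],1],[[0,0.02,0],[0,0,0],1],[[0,0.02,0],[0,0,0],1],[[0,0.02,0],[0,0,0],1],[[0,0.02,0],[0,0,0],1],[[0,0.015,0],[0,0,0],1],[[0,0.01,0],[0,0,0],1],[[0,0.005,0],[0,0,0],1],[[0,0.0025,0],[0,0,0],1],[[0,0,0],[0,0,0],0.6],[[0,0,0],[0,0,0],0.4]]' --squeeze 5

```text
t: 5.75
tool_pos: [0.434, -0.1009, 0.1217]
orientation: [-1.57, 0.001, 3.11]
force: [-0.2, 0.2, -0.3]
width: 0.0835
```

```bash
python3 - <<'E'
from h import *
s=readout.state();print(s['t'],s['tool_pos'],s['orientation'],s['width'],s['force'])
snap('wrist','w3.png')
E
```

```text
5.75 [ 0.43399877 -0.10093923  0.12170693] [-1.57039879e+00  8.78825005e-04  3.11010201e+00] 0.08345876082660676 [-0.15278216  0.15165881 -0.28104357]
```

View pics/w3.png

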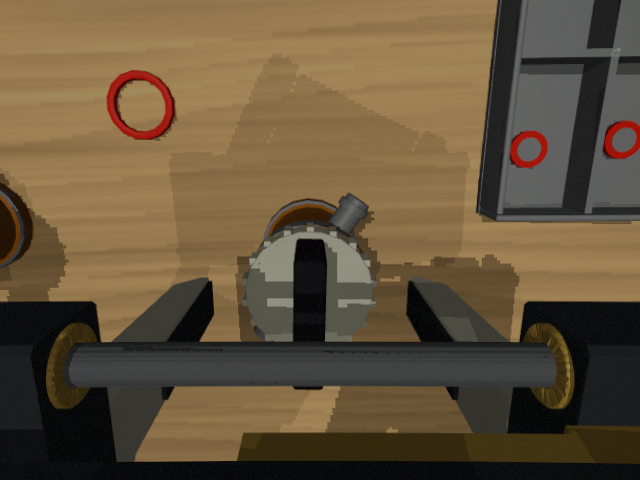

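Emit:
jog_arm --motion '[[[0,0,-0.0005],[0,0,0],0.25],[[0,0,0],[0,0,0],0.2],[[0,0,0],[0,0,0],0.15],[[0,0,0],[0,0,0],0.1],[[0,0,0],[0,0,0],0.05],[[0,0,0],[0,0,0],0],[[0,0,0],[0,0,0],0],[[0,0,0],[0,0,0],0],[[0,0,0],[0,0,0],0],[[0,0,0],[0,0,0],0],[[0,0,0],[0,0,0],0],[[0,0,0],[0,0,0],0]]' --squeeze 5

```text
t: 6.8
tool_pos: [0.4336, -0.1005, 0.1211]
orientation: [-1.571, 0.0, 3.109]
force: [0.6, -0.5, -1.2]
width: 0.0122
```

```bash
python3 - <<'E'
from h import *
s=readout.state();print(s['t'],s['tool_pos'],s['orientation'],s['width'],s['force'],s['torque'])
E
```

```text
6.8 [ 0.43364433 -0.10045841  0.12112677] [-1.57058692e+00  1.06402415e-05  3.10940745e+00] 0.012182086098550801 [ 0.58024977 -0.47349692 -1.1648984 ] [-0.16336097  0.13096719 -0.07015826]
```

Emit:
jog_arm --motion '[[[0,0,0],[0,0,0],0],[[0,0,0],[0,-0.03,0],0],[[0,0,0],[0,-0.05,0],0],[[0,0,0],[0,-0.06,0],0],[[0,0,0],[0,-0.06,0],0],[[0,0,0],[0,-0.06,0],0],[[0,0,0],[0,-0.06,0],0],[[0,0,0],[0,-0.06,0],0],[[0,0,0],[0,-0.06,0],0],[[0,0,0],[0,-0.06,0],0],[[0,0,0],[0,-0.06,0],0],[[0,0,0],[0,-0.06,0],0]]' --squeeze 12

```text
t: 7.8
tool_pos: [0.4336, -0.1002, 0.1211]
orientation: [-1.571, 0.0, -2.551]
force: [1.4, -1.0, -1.4]
width: 0.0118
```

Emit:
jog_arm --motion '[[[0,0,0],[0,-0.06,0],0],[[0,0,0],[0,-0.06,0],0],[[0,0,0],[0,-0.06,0],0],[[0,0,0],[0,-0.06,0],0],[[0,0,0],[0,-0.05,0],0],[[0,0,0],[0,-0.04,0],0],[[0,0,0],[0,-0.016,0],0],[[0,0,0],[0,0,0],0],[[0,0,0],[0,0,0],0],[[0,0,0],[0,0,0],0]]'

```text
t: 8.63
tool_pos: [0.4335, -0.1002, 0.1211]
orientation: [-1.571, 0.0, -2.209]
force: [0.5, 0.7, 0.6]
width: 0.0113
```

```bash
python3 - <<'E'
from h import *
s=readout.state();print(s['t'],s['tool_pos'],s['orientation'],s['width'],s['force'],s['joints'])
p=cp('wrist');np.save('w4.npy',p,allow_pickle=True)
snap('wrist','w4.png')
im=snap('scene','s4.png')
cv2.imwrite('pics/s4z.png',cv2.resize(im[130:290,150:350,::-1],(800,640)[:2] and (750,600)))
E
```

```text
8.6333 [ 0.43352793 -0.10016862  0.12111202] [-1.57113807e+00  1.23362908e-04 -2.20868113e+00] 0.011338473496502145 [0.47605283 0.66571471 0.56201955] [-4.78874395e-01  2.00779295e-01  1.94580910e+00  2.09692750e-04
  9.95322171e-01  1.58896234e-01]
```

View pics/w4.png

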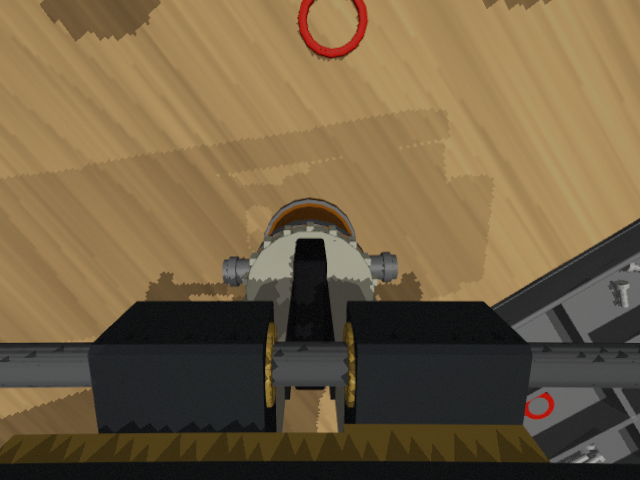

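View pics/s4z.png

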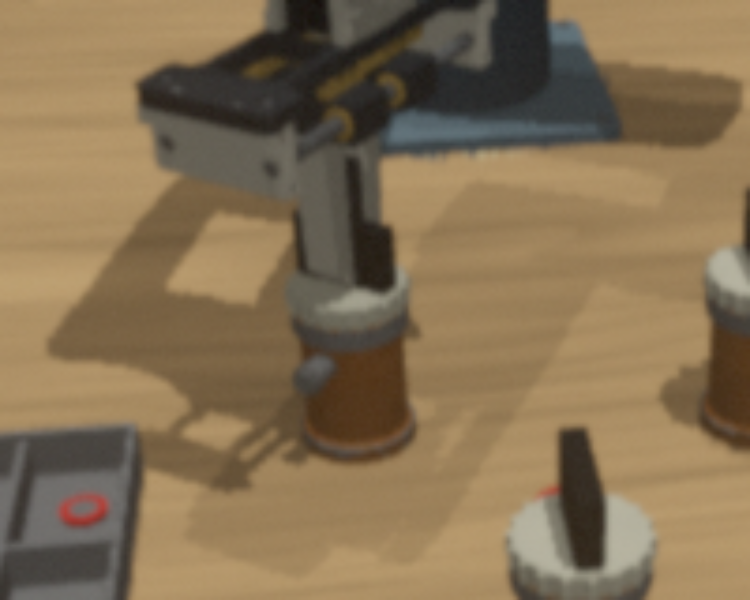

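```bash
python3 - <<'E'
from h import *
p=np.load('w4.npy',allow_pickle=True).item()
im=cv2.imread('pics/w4.png');c=cv2.convertScaleAbs(im[220:310,210:410],alpha=1.6,beta=10)
cv2.imwrite('pics/z5.png',cv2.resize(c,(800,360),interpolation=cv2.INTER_CUBIC))
n=plane(p,[(224,272),(397,267)],.056);d=n[1]-n[0];print(n,n.mean(0),np.degrees(np.arctan2(d[1],d[0])),np.hypot(*d[:2]))
for a in(-38,-36.5,-35):
  d=np.radians(a);print(a,proj(p,[[.4335+k*np.cos(d),-.1002+k*np.sin(d),.056] for k in(.045,.032,-.032,-.045)]).round(1).tolist())
E
```

```text
[[ 0.39530824 -0.07448388  0.056     ]
 [ 0.4702467  -0.12669567  0.056     ]] [ 0.43277747 -0.10058977  0.056     ] -34.86604156323828 0.09133370499642253
-38 [[396.2, 270.1], [371.6, 269.6], [250.3, 266.7], [225.6, 266.2]]
-36.5 [[396.4, 268.0], [371.7, 268.0], [250.4, 268.3], [225.7, 268.3]]
-35 [[396.5, 265.9], [371.7, 266.5], [250.5, 269.8], [225.8, 270.4]]
```

View pics/z5.png

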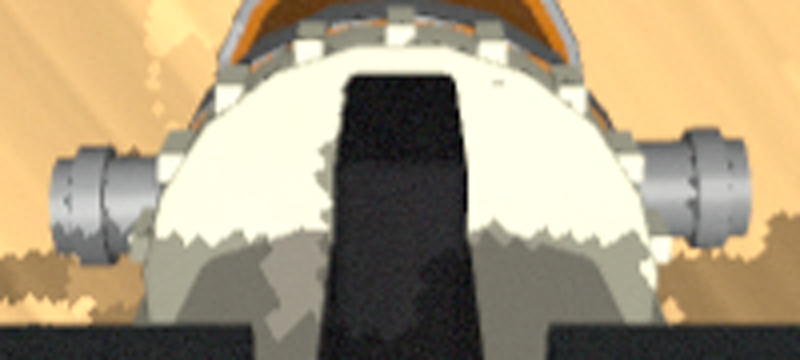

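Emit:
jog_arm --motion '[[[0,0,0],[0,-0.026,0],0],[[0,0,0],[0,0,0],0],[[0,0,0],[0,0,0],0],[[0,-0.002,0],[0,0,0],0],[[0,-0.005,0],[0,0,0],0],[[0,-0.01,0],[0,0,0],0],[[0,-0.015,0],[0,0,0],0],[[0,-0.015,0],[0,0,0],0],[[0,-0.015,0],[0,0,0],0],[[0,-0.01,0],[0,0,0],0],[[0,-0.005,0],[0,0,0],0],[[0,0,0],[0,0,0],0]]' --squeeze 20

```text
t: 9.73
tool_pos: [0.4342, -0.1007, 0.1993]
orientation: [-1.568, 0.0, -2.182]
force: [0.2, -0.2, -3.7]
width: 0.012
```

```bash
python3 - <<'E'
from h import *
s=readout.state();print(s['t'],s['tool_pos'],s['orientation'],s['width'],s['force'])
p=cp('wrist')
im=snap('wrist','w5.png')
im=snap('scene','s5.png')
cv2.imwrite('pics/s5z.png',cv2.resize(im[90:290,150:400,::-1],(750,600)))
c=cv2.imread('pics/w5.png');c=cv2.convertScaleAbs(c[220:310,210:410],alpha=1.6,beta=10)
cv2.imwrite('pics/z6.png',cv2.resize(c,(800,360),interpolation=cv2.INTER_CUBIC))
E
```

```text
9.7333 [ 0.43419383 -0.10068817  0.1993373 ] [-1.56837537e+00  2.05843917e-04 -2.18198368e+00] 0.012020201081713955 [ 0.22645993 -0.22194324 -3.73196157]
```

View pics/z6.png

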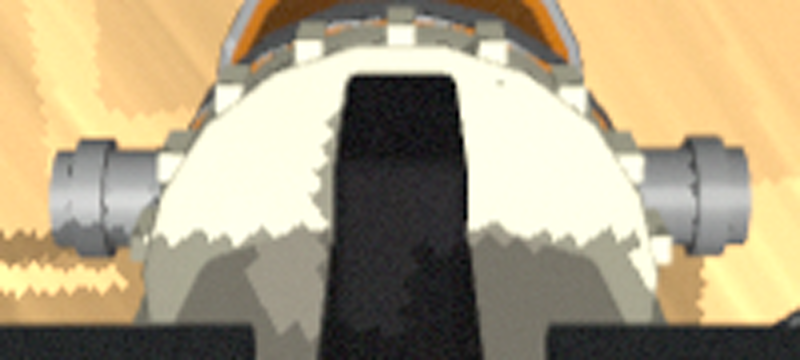

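View pics/s5z.png

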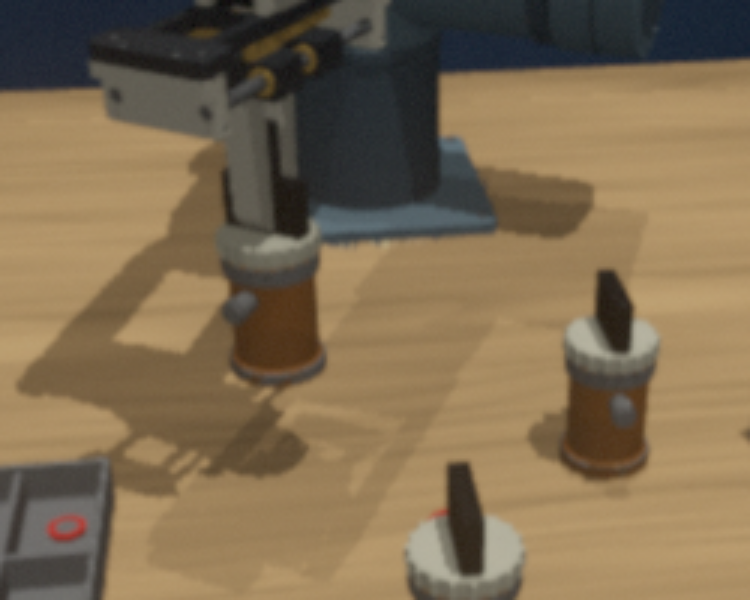

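The nozzles are now level with each other in the wrist view (rows 198 and 195 in the zoom), and the housing hangs upright. I'll lift higher and carry it over the other housing.

Emit:
jog_arm --motion '[[[0,-0.01,0],[0,0,0],0],[[0,-0.018,0],[0,0,0],0],[[0,-0.02,0],[0,0,0],0],[[0,-0.018,0],[0,0,0],0],[[-0.005,-0.01,-0.002],[0,0,0],0],[[-0.01,-0.004,-0.004],[0,0,0],0],[[-0.015,0,-0.006],[0,0,0],0],[[-0.018,0,-0.0075],[0,0,0],0],[[-0.018,0,-0.0075],[0,0,0],0],[[-0.018,0,-0.0075],[0,0,0],0],[[-0.018,0,-0.0075],[0,0,0],0],[[-0.018,0,-0.0075],[0,0,0],0]]'

```text
t: 10.83
tool_pos: [0.4612, 0.0284, 0.2766]
orientation: [-1.573, -0.001, -2.182]
force: [-0.6, -0.2, -2.9]
width: 0.012
```

Emit:
jog_arm --motion '[[[-0.018,0,-0.0075],[0,0,0],0],[[-0.018,0,-0.0075],[0,0,0],0],[[-0.018,0,-0.0075],[0,0,0],0],[[-0.018,0,-0.0075],[0,0,0],0],[[-0.018,0,-0.0075],[0,0,0],0],[[-0.018,0,-0.0075],[0,0,0],0],[[-0.018,0,-0.0075],[0,0,0],0],[[-0.018,0,-0.0075],[0,0,0],0],[[-0.018,0,-0.0075],[0,0,0],0],[[-0.018,0,-0.0075],[0,0,0],0],[[-0.018,0,-0.0075],[0,0,0],0],[[-0.018,0,-0.0075],[0,0,0],0]]'

```text
t: 11.83
tool_pos: [0.511, 0.2568, 0.2762]
orientation: [-1.573, -0.002, -2.181]
force: [0.4, 0.1, -2.7]
width: 0.012
```

Emit:
jog_arm --motion '[[[-0.016,0,-0.007],[0,0,0],0],[[-0.01,0,-0.004],[0,0,0],0],[[-0.005,0,-0.002],[0,0,0],0],[[0,0,0],[0,0,0],0],[[0,0,0],[0,0,0],0]]'

```text
t: 12.25
tool_pos: [0.5188, 0.2875, 0.2774]
orientation: [-1.571, -0.002, -2.181]
force: [-0.1, 0.3, -2.8]
width: 0.0123
```

```bash
python3 - <<'E'
from h import *
s=readout.state();print(s['t'],s['tool_pos'],s['orientation'],s['width'],s['force'],s['joints'])
snap('top','t6.png');snap('scene','s6.png')
E
```

```text
12.25 [0.51880894 0.28754168 0.2774392 ] [-1.57130401e+00 -1.53720719e-03 -2.18137876e+00] 0.012290457832982521 [-0.14131827  0.26994203 -2.8318557 ] [ 3.18490707e-01  3.18660473e-01  1.37008621e+00 -5.16944644e-04
  1.45438128e+00  9.29133966e-01]
```

View pics/t6.png

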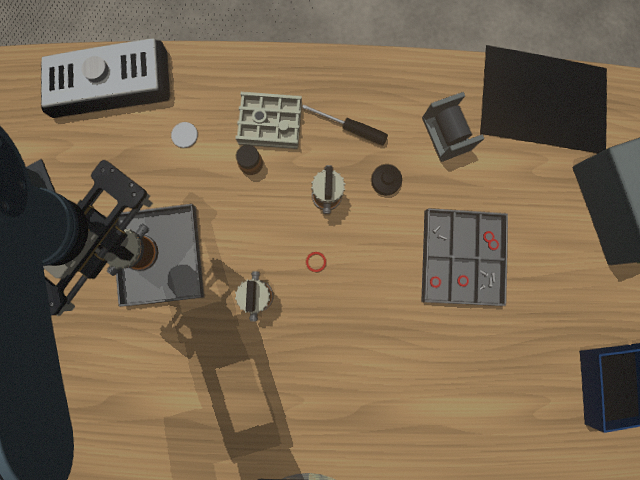

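View pics/s6.png

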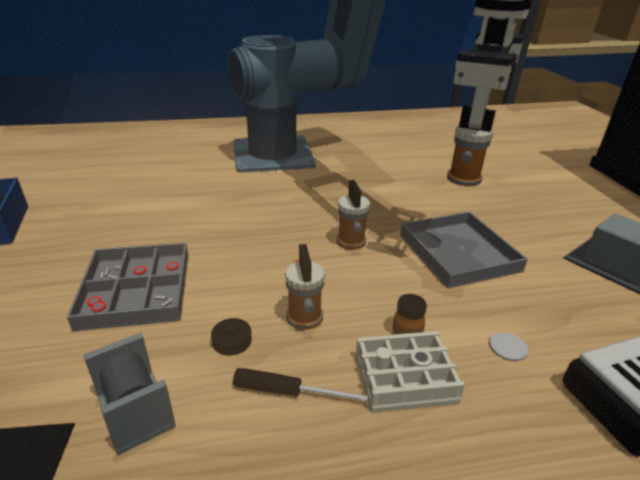

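```bash
python3 - <<'E'
from h import *
a=plane(cp('top'),[(113,214),(193,205),(201,296),(119,304)],.03)
b=plane(cp('scene'),[(401,233),(473,214),(523,261),(446,275)],.03)
for q in(a,b): print(q.round(3).tolist(),q.mean(0),np.linalg.norm(q-np.roll(q,1,0),axis=1))
E
```

```text
[[0.599, 0.393, 0.03], [0.621, 0.236, 0.03], [0.449, 0.212, 0.03], [0.428, 0.369, 0.03]] [0.5240766  0.30237973 0.03      ] [0.1734928  0.15789222 0.17398927 0.15874963]
[[0.487, 0.199, 0.03], [0.441, 0.371, 0.03], [0.61, 0.383, 0.03], [0.626, 0.23, 0.03]] [0.54060527 0.29556846 0.03      ] [0.14277378 0.17820336 0.16927814 0.15313463]
```

Emit:
jog_arm --motion '[[[-0.008,0.005,-0.0025],[0,0,0],0],[[-0.0075,0.01,-0.0025],[0,0,0],0],[[0,0.018,0],[0,0,0],0],[[0,0.02,0],[0,0,0],0],[[0,0.02,0],[0,0,0],0],[[0,0.02,0],[0,0,0],0],[[0,0.02,0],[0,0,0],0],[[0,0.014,0],[0,0,0],0],[[0,0.01,0],[0,0,0],0],[[0,0.005,0],[0,0,0],0],[[0,0.002,0],[0,0,0],0],[[0,0,0],[0,0,0],0]]'

```text
t: 13.35
tool_pos: [0.5242, 0.3035, 0.134]
orientation: [-1.571, 0.0, -2.182]
force: [-0.1, -0.5, -2.7]
width: 0.0118
```

```bash
python3 - <<'E'
from h import *
s=readout.state();print(s['t'],s['tool_pos'],s['orientation'],s['width'],s['force'])
im=snap('scene','s7.png');snap('wrist','w7.png')
cv2.imwrite('pics/s7z.png',cv2.resize(im[120:300,370:595,::-1],(750,600)))
E
```

```text
13.35 [0.52423931 0.30345742 0.13403033] [-1.57079093e+00  6.39967813e-05 -2.18188168e+00] 0.011757214250207045 [-0.14170084 -0.54067776 -2.74188726]
```

View pics/s7z.png

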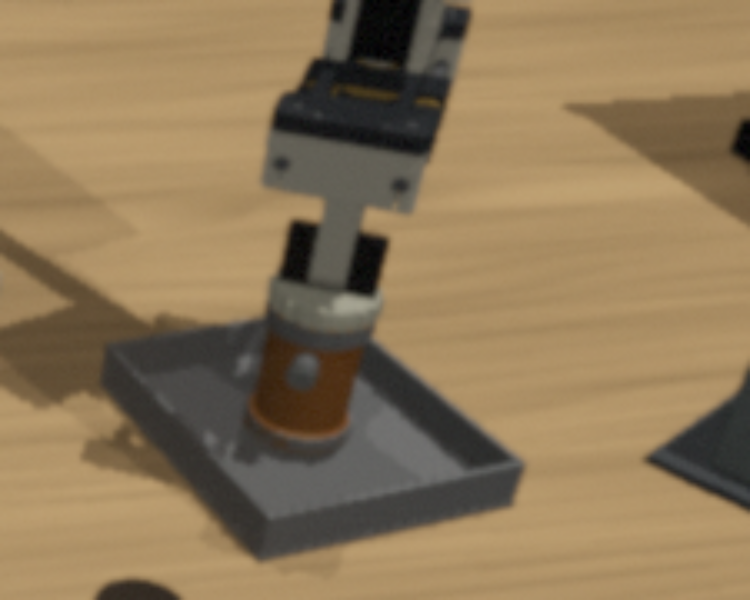

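View pics/w7.png

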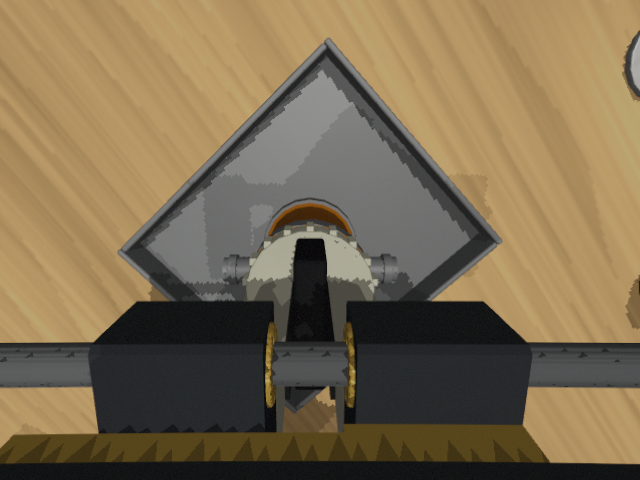

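The housing hangs centred over the tray with its nozzles level (rows 269 and 268). I lower the last 9 mm slowly.

Emit:
jog_arm --motion '[[[0,0.002,0],[0,0,0],0],[[0,0.002,0],[0,0,0],0],[[0,0.0015,0],[0,0,0],0],[[0,0.001,0],[0,0,0],0],[[0,0.0005,0],[0,0,0],0],[[0,0.0005,0],[0,0,0],0],[[0,0.0005,0],[0,0,0],0],[[0,0,0],[0,0,0],0],[[0,0,0],[0,0,0],0]]'

```text
t: 14.2
tool_pos: [0.5241, 0.3033, 0.1261]
orientation: [-1.571, -0.0, -2.182]
force: [0.0, -0.5, -2.6]
width: 0.0121
```

Emit:
jog_arm --motion '[[[0,0.0005,0],[0,0,0],0],[[0,0,0],[0,0,0],0],[[0,0,0],[0,0,0],0]]'

```text
t: 14.45
tool_pos: [0.524, 0.3033, 0.1256]
orientation: [-1.571, -0.0, -2.182]
force: [0.1, 0.1, -3.8]
width: 0.0121
```

Emit:
jog_arm --motion '[[[0,0.0004,0],[0,0,0],0],[[0,0,0],[0,0,0],0],[[0,0,0],[0,0,0],0]]'

```text
t: 14.7
tool_pos: [0.524, 0.3033, 0.1252]
orientation: [-1.571, -0.0, -2.182]
force: [-0.2, -0.3, -3.1]
width: 0.0121
```

Emit:
jog_arm --motion '[[[0,0.0004,0],[0,0,0],0],[[0,0,0],[0,0,0],0],[[0,0,0],[0,0,0],0]]'

```text
t: 14.95
tool_pos: [0.5241, 0.3033, 0.1251]
orientation: [-1.571, 0.0, -2.182]
force: [-0.3, -1.1, 0.2]
width: 0.012
```

The weight has come off, so it is resting on the floor. I release gently.

Emit:
jog_arm --motion '[[[0,0,0],[0,0,0],0.14],[[0,0,0],[0,0,0],0.17],[[0,0,0],[0,0,0],0.2],[[0,0,0],[0,0,0],0.25],[[0,0,0],[0,0,0],0.3],[[0,0,0],[0,0,0],0.35],[[0,0,0],[0,0,0],0.4],[[0,0,0],[0,0,0],0.4],[[0,0,0],[0,0,0],0.4]]'

```text
t: 15.7
tool_pos: [0.5241, 0.3033, 0.1249]
orientation: [-1.571, 0.0, -2.182]
force: [0.9, -0.4, -0.1]
width: 0.0371
```

Emit:
jog_arm --motion '[[[0,-0.005,0],[0,0,0],0.4],[[0,-0.01,0],[0,0,0],0.4],[[0,-0.02,0],[0,0,0],0.4],[[0,-0.03,0],[0,0,0],0.4],[[0,-0.03,0],[0,0,0],0.4],[[0,-0.03,0],[0,0,0],0.4],[[0,-0.02,0],[0,0,0],0.4],[[0,0,0],[0,0,0],0.4],[[0,0,0],[0,0,0],0.4]]'

```text
t: 16.45
tool_pos: [0.5247, 0.3036, 0.272]
orientation: [-1.568, 0.003, -2.182]
force: [0.1, -0.2, -0.3]
width: 0.0372
```

```bash
python3 - <<'E'
from h import *
s=readout.state();print(s['t'],s['tool_pos'],s['orientation'],s['width'],s['force'])
p=cp('wrist');np.save('w8.npy',p,allow_pickle=True)
w=snap('wrist','w8.png');im=snap('scene','s8.png')
cv2.imwrite('pics/s8z.png',cv2.resize(im[120:300,370:595,::-1],(750,600)))
E
```

```text
16.45 [0.5246749  0.30359872 0.27204141] [-1.56840201  0.00336255 -2.18170379] 0.03719991130587584 [ 0.08584835 -0.1570446  -0.26859066]
```

View pics/w8.png

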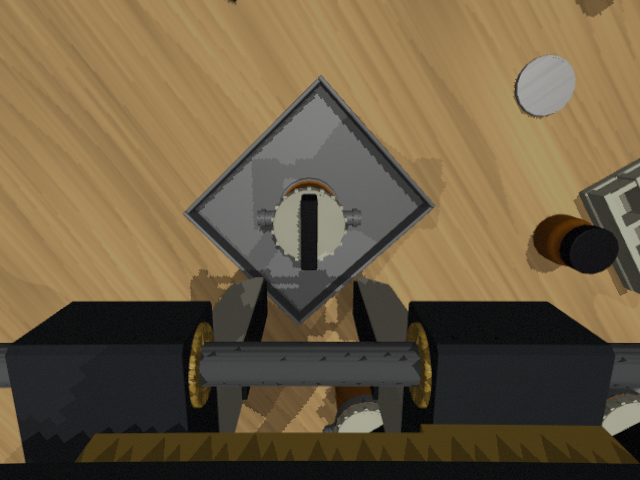

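View pics/s8z.png

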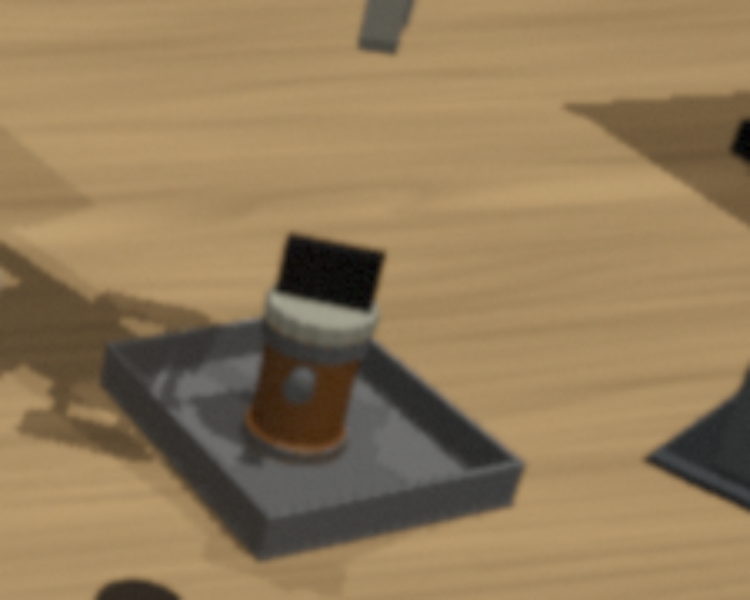

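The released housing stands upright in the tray. Its nozzles are at (262,217) and (357,217), and the bar runs from (309,195) to (309,270), square across them. A final comparison of the other two housings before handing in.

```bash
python3 - <<'E'
from h import *
a=cv2.imread('pics/scene0.png');b=cv2.imread('pics/s8.png')
# cream caps + black bars patches of the two tight housings, scene view; template-match shift
for x,y in((353,212),(305,285)):
    r=cv2.matchTemplate(b[y-60:y+60,x-50:x+50],a[y-35:y+35,x-20:x+20],cv2.TM_CCOEFF_NORMED);print(cv2.minMaxLoc(r)[1::2],'expect (30,25)')
print(readout.state()['t']);order.close_job()
E
```

```text
(0.8754867315292358, (30, 25)) expect (30,25)
(0.9991481900215149, (30, 25)) expect (30,25)
16.55
the job is handed in; nothing more can be done
```

I twisted the loose cap anticlockwise until its bar stood square across the nozzles. I then carried that housing over the bench, set it down in the middle of the plain tray, released it and backed off. The job was handed in at about 16.6 s.

**Twist:** The cap went from about 35° to about 90°. At the first stop the wrist picture read about 88.3°, which didn't match my earlier nozzle estimate, so I added 0.026 rad (1.5°). The next picture looked square.

**Placing:** After release, the wrist picture shows the nozzles level and the bar square to them. The scene picture shows the housing standing upright on the tray floor. While lowering, the last force reading before release showed its weight resting on the floor.

**Other two housings:** Neither shows any shift in the scene picture compared with the start. One match was weaker (0.88 against 0.999), probably because of the arm's shadow, though its position was the same.

**Tray position:** The two camera views disagreed by about 17 mm on the tray's centre, and one corner in the scene view was picked badly. I used the top view, and the wrist pictures agreed with it.

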